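# Pull the spring clip from the heart jig's pin

## Task

Two routing jigs stand on the bench, one carrying a heart-shaped wooden board and one a bear-head board (a disc with two ears), each locked by a steel looped spring clip through its upright pin. Unlock the heart: pull its clip sideways out of the pin by the loop and lay it flat in the open wooden tray, leaving the bear's clip in its pin.

Things in the scene. Friction and masses are not known exactly. Their poses are not given: they have to be found in the camera images.
- clip: Heart jig's steel spring clip (40 g, wire 5 mm). Origin: loop centre at mid-wire; z up. Loop is 33 mm wide over the wire across y, with 12 mm flats along x: grasp there; 35 mm of free air below. +x is level, straight out of the pin: pull that way, 3 to 10 N, as a sprung throat must pass the pin; free after 45 mm. Legs run to -x, ending 77 mm from the origin. Loop reaches 16 mm to +x.
- heart_jig_hole (a point): Cross hole of the heart jig's fixed upright pin, 72.5 mm above the bench, level with the clip's wire, 45 mm from the loop's centre at the start. Pin 16 mm thick, top 98 mm above the bench. Round it under the clip: 50 mm washer (top at 70 mm), 40 mm spacer, heart board about 130 x 120 mm (top at 36 mm), white board base 140 x 140 mm. Axes as the clip's at the start.
- tray: Open wooden tray, fixed to the bench, outside 190 (x) x 160 (y) x 35 mm high, walls and floor 6 mm thick. Origin at the centre of its underside, z up. A small loose steel washer (24 mm wide, 3 mm thick) lies in its corner at -x, +y and does not matter.
- other_clip: The identical clip on the bear jig, same axes and height: leave it in its pin. Its jig is built like the heart's, with its pin 45 mm from this loop's centre towards -x.
Things that resemble listed ones, but are neither listed nor needed, are in the scene too. Leave any green or red look-alike of the clip alone.

How it is judged:
By the outcome, as a careful person would: the job done as asked, in the order asked, and still so for the second after the job is handed in, with the robot touching nothing.
It also fails if it takes over 37 s, if anything falls off the work surface, if the arm or the gripper's body presses on something with over 40 N, if the wrist force passes 120 N, or if a joint passes its speed limit or range.

## Robot

A 7-joint arm with a two-finger parallel gripper is mounted at the origin on the work surface. World frame = base frame: x ahead of the robot, y to its left, z up, the work surface at z = 0. Lengths are in mm, angles in rad, forces in N, time in s.
With the tool pointing down it reaches from about 400 to 875 mm from the base axis. Payload 19.3 kg.
Tool frame: the origin (TCP) lies at the very end of the fingers, on their centre line; the grasp point (between the pads) lies 19 mm behind it; z points along the fingers, y is the line along which they close (so a half turn about z gives the same grasp; the last joint's range is limited). The gripper opens to 85 mm and grips with 20 to 120 N. Pads are 22 mm wide; open, the fingers measure 114 mm over their backs; the gripper's body (76 mm by 85 mm) begins 54 mm behind the grasp point. The pads swing forward as they close: fully open they stand 13 mm farther back than shut.
Start: joints at [1.032, 0.521, -0.036, 1.599, 0.021, 1.021, -0.113], TCP at [282.357, -557.574, 231.291] pointing down, gripper open.
Joint ranges: [-2.91, 2.91], [-0.3, 2.13], [-1.5, 1.42], [0.17, 2.43], [-1.26, 4.41], [0.16, 1.93], [-2.52, 2.52]. Speed limits (rad/s): [1.89, 1.89, 2.39, 2.39, 3.01, 3.01, 3.01].

## Interface

Orientations are given as a unit quaternion [x, y, z, w].
In Python, from bench import manip, snapshot gives the robot as it stands.
- The arm moves only by the shell command python3 -m creep 'ROWS'. ROWS is JSON, a list of rows, each an object of numbers: "dx", "dy", "dz": the shift along the tool's x, y, z in m; "rx", "ry", "rz": the turn, a rotation vector about the tool's x, y, z in rad; "grip": the closure, from -1 (fully open) to 1 (shut). A call has 1 to 20 rows; each row shifts and turns the commanded pose from where the row before left it, along the tool's axes as they then stand; what a row does not reach is not made up. A row lasts 1/10 s, in which the tool goes at most 50 mm and 8.59 degrees, less where a joint would pass 70% of its speed; a pose out of reach is approached as far as the arm can. A call with a gripper value outside its range is refused whole. The fingers move at their own pace and stop on an object; the grip force is fixed at half the most. Time passes only in rows, so rows that do not move let the fingers close. It gives the time, the measured TCP pose, the force, the opening and the grip force at its end, in the units of the state.
- manip.state(): the state, without advancing time (a new reading comes with each control period).
- snapshot(name): name is "scene" or "top" or "wrist"; returns a dict with "frame" (400x640x3 uint8, red, green, blue), "depth" (400x640 float32, mm along the optical axis (not along the pixel's ray), 0 where there is no reading), "fx", "fy", "cx", "cy" (pixels), "origin" and "rotation" of the camera in the world; the wrist camera has in their place "hand_eye" (4x4, takes a point from camera to tool coordinates, whose origin is the TCP and whose axes are the flange's). Camera axes: x right, y up, looking along -z (the intrinsics and any distortion apply to the point x, -y, -z); pixel columns grow to the right and rows downward; lengths in mm; the calibration is good to about 2 mm. The wrist camera is an equidistant fisheye: a pixel r from the principal point sees the ray r / f radians off the axis. A picture is of the moment at which its call begins: read the wrist's pose just before it.
- manip.sign_off(): hands the job in; it is judged then, once.
The state is a dict: "t": time; "joint_pos": joint angles; "joint_vel": joint speeds; "joint_efforts": joint torques, N m; "tool_pos": TCP position; "tool_rot": TCP orientation; "wrist_force": force on the tool from outside, world axes, zero at the start; "ft_torque": the same for the moment, N m; "width": opening from 0.0 (shut) to 1.0 (fully open); "grip_force": force on a finger pad.
Only numpy, scipy, OpenCV 4.12 (cv2) and the standard library are available. Lean on these libraries where they do the work, as an engineer would, in place of code of your own. Each camera call takes 0.05 s, during which the arm holds its last target. There are 200 camera calls.

## Working session

There is one attempt and no reset: what is moved stays moved. The work goes in short steps, Python scripts to look and compute and a shell command to move; the robot and the scene stay as the last step left them, time stands still between calls to the robot, and variables do not carry over. Pictures are saved under pics/ and viewed, at most 10 in all, crops included, and the job is handed in when it is done.

```bash
mkdir -p pics
cat > h.py <<'E'
import numpy as np, cv2
from bench import manip, snapshot
def save(n,f,crop=None,s=1):
    if crop: x0,y0,x1,y1=crop; f=f[y0:y1,x0:x1]
    f=cv2.resize(f,None,fx=s,fy=s,interpolation=cv2.INTER_CUBIC)
    cv2.imwrite(f'pics/{n}.png',f[...,::-1])
def ray(s,u,v):
    d=np.array([(u-s['cx'])/s['fx'],-(v-s['cy'])/s['fy'],-1.])
    return np.array(s['origin']),np.array(s['rotation'])@d
def onz(s,u,v,z):
    o,d=ray(s,u,v); return o+d*(z-o[2])/d[2]
def dep(s,u,v):
    o,d=ray(s,u,v); return o+d*s['depth'][int(v),int(u)]
E
python3 - <<'E'
from h import *
import pickle
a=snapshot('scene');b=snapshot('top')
pickle.dump((a,b),open('s.pkl','wb'))
save('scene',a['frame']);save('top',b['frame'])
for s in(a,b): print({k:v for k,v in s.items() if k not in('frame','depth')})
print(manip.state())
E
```

```text
{'fx': 387.5101695718929, 'fy': 387.5101695718929, 'cx': 322.2234001517216, 'cy': 202.56235983932618, 'origin': array([1069.94381947, -859.32376342,  728.31168593]), 'rotation': array([0.4398979 , 0.12307273, 0.25238685, 0.85302041])}
{'fx': 520.3405590843189, 'fy': 520.3405590843189, 'cx': 316.181875818313, 'cy': 195.85579363624552, 'origin': array([ 447.69410559,  -67.76038766, 1336.43868091]), 'rotation': array([-0.03280974,  0.03467205,  0.70966269, -0.70292264])}
{'t': 0.1, 'joint_pos': array([ 1.03183342,  0.52193822, -0.0362908 ,  1.59994529,  0.02119238,
        1.02110508, -0.11278885]), 'joint_vel': array([ 8.48890458e-05, -2.40231049e-03, -3.35742026e-04,  3.21136131e-04,
       -9.45924535e-04,  2.09473445e-05,  1.03243039e-03]), 'joint_efforts': array([ 5.38913722e-03, -9.28487849e+01,  1.98426962e+00, -3.70534122e+01,
        1.81220518e-02,  5.32882681e-03,  2.25723824e-05]), 'tool_pos': array([ 282.18089816, -557.33556106,  230.79583106]), 'tool_rot': array([ 9.72662198e-01,  2.32224016e-01, -1.57222001e-04, -4.80593014e-04]), 'wrist_force': array([-0.49053221,  0.12036278,  0.33143685]), 'ft_torque': array([-0.00597997, -0.02845674, -0.01328212]), 'grip_force': 0.0, 'width': 1.0008662049581518}
```

View pics/scene.png

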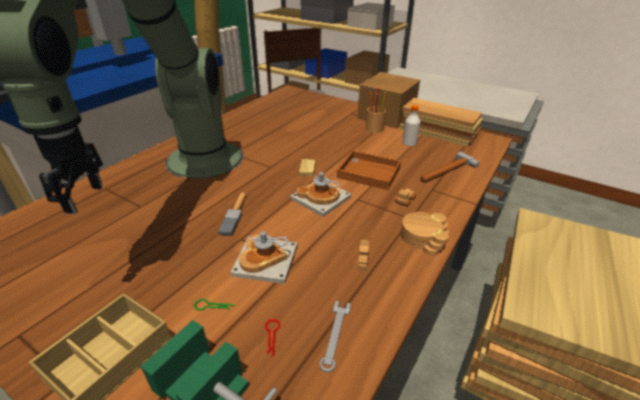

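View pics/top.png

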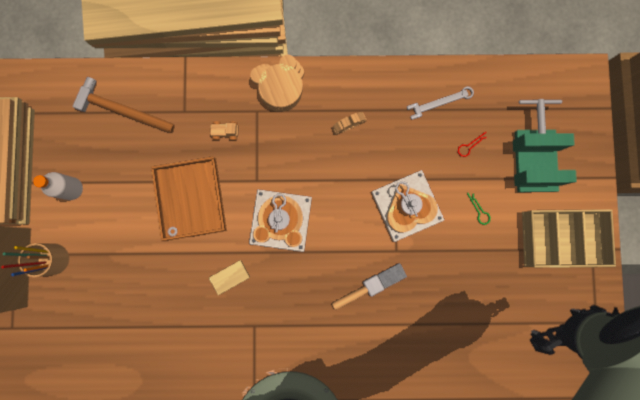

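The scene view shows one jig at (265,255) and the other at (320,190), with the tray at (370,168). In the top view one jig is at (408,206) and looks heart-shaped (lobes and point). The other is at (281,220) and has two ears. The tray is at (190,199), and the green and red look-alikes are at (478,208) and (472,145). Next is an enlarged crop to confirm which is which.

```bash
python3 - <<'E'
s=open('h.py').read()
s=s.replace("np.array(s['rotation'])@d","R.from_quat(s['rotation']).apply(d)").replace("import numpy as np, cv2","import numpy as np, cv2\nfrom scipy.spatial.transform import Rotation as R")
open('h.py','w').write(s)
E
python3 - <<'E'
from h import *
import pickle
a,b=pickle.load(open('s.pkl','rb'))
t=b['frame'][165:255,240:450]; t=cv2.resize(t,(780,334),interpolation=cv2.INTER_CUBIC)
c=a['frame'][165:285,225:355]; c=cv2.resize(c,(280,258),interpolation=cv2.INTER_CUBIC)
o=np.zeros((600,780,3),np.uint8);o[:334]=t;o[338:596,:280]=c
c=a['frame'][225:285,228:303]; c=cv2.resize(c,(325,260),interpolation=cv2.INTER_CUBIC); o[338:598,290:615]=c
save('crop',o)
for n,(u,v) in dict(heartpin=(411,203),bearpin=(279,219)).items(): print(n,dep(b,u,v).round(), onz(b,u,v,98).round())
for n,(u,v) in dict(tl=(153,167),tr=(215,158),br=(226,233),bl=(163,241)).items(): print(n,onz(b,u,v,35).round(), dep(b,u,v).round())
E
```

```text
heartpin [ 547. -298.  100.] [ 547. -298.   98.]
bearpin [512.  17.  98.] [512.  17.  98.]
tl [649. 339.  35.] [650. 341.  29.]
tr [671. 183.  35.] [675. 188.  11.]
br [481. 154.  35.] [482. 160.   2.]
bl [463. 311.  35.] [463. 322.  -5.]
```

View pics/crop.png

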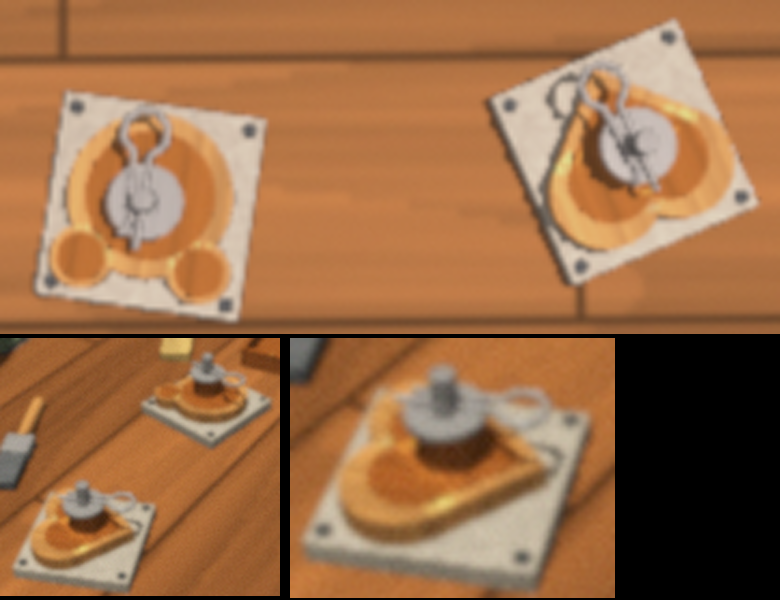

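The right jig (top 408,206) carries the heart: two lobes and a point under its loop. The left jig (281,220) has the disc with two ears. The grey clip on the heart, loop at top ≈(402,188) and scene ≈(283,241), is the target. The green and red ones lie loose, and the bear's clip stays where it is. Now I triangulate.

```bash
cat >> h.py <<'E'
def tri(*rays):
    A=0;B=0
    for o,d in rays:
        d=d/np.linalg.norm(d);P=np.eye(3)-np.outer(d,d);A=A+P;B=B+P@o
    p=np.linalg.solve(A,B); return p,[np.linalg.norm(np.cross(p-o,d/np.linalg.norm(d))) for o,d in rays]
E
python3 - <<'E'
from h import *
import pickle
a,b=pickle.load(open('s.pkl','rb'))
p,e=tri(ray(b,402.1,187.9),ray(a,282.7,240.9));print('loop',p.round(1),e)
L=onz(b,402.1,187.9,72.5);print(L)
q,e=tri(ray(b,411,203.6),ray(a,262.5,236));print('pintop',q.round(1),e)
d=(L-onz(b,411,203.6,98))[:2];print(d,np.linalg.norm(d),np.degrees(np.arctan2(d[1],d[0])))
# base edges angle
hsv=cv2.cvtColor(b['frame'],cv2.COLOR_RGB2HSV)
m=((hsv[...,1]<60)&(hsv[...,2]>120)).astype(np.uint8);m[:, :370]=0;m[:,445:]=0;m[:165]=0;m[245:]=0
m=cv2.morphologyEx(m,cv2.MORPH_CLOSE,np.ones((3,3)))
r=cv2.minAreaRect(cv2.findNonZero(m));print(r)
c=[onz(b,u,v,12)[:2] for u,v in cv2.boxPoints(r)];print(np.round(c))
s=manip.state();print(R.from_quat(s['tool_rot']).as_matrix().round(3))
w=snapshot('wrist');print(w['hand_eye'],w['fx'],w['cx'],w['cy'])
E
```

```text
loop [ 587.7 -281.1   71. ] [np.float64(1.6429079053060205), np.float64(1.6429079053060607)]
[ 586.26793593 -281.89688685   72.5       ]
pintop [ 545.1 -302.2   82.6] [np.float64(2.276966448082969), np.float64(2.2769664480830087)]
[40.71461644 15.98620939] 43.74058621494746 21.436984898377514
((407.3902282714844, 205.39183044433594), (54.625877380371094, 54.91217803955078), 66.37062072753906)
[[ 585. -213.]
 [ 640. -343.]
 [ 511. -396.]
 [ 457. -266.]]
[[ 0.892  0.452 -0.001]
 [ 0.452 -0.892  0.001]
 [-0.    -0.001 -1.   ]]
[[ 1.24893862e-04  9.53453344e-01  3.01540554e-01  7.66827536e+01]
 [ 9.99999755e-01 -3.26798213e-04  6.19130711e-04 -1.27826430e+00]
 [ 6.88855161e-04  3.01540403e-01 -9.53453151e-01 -1.43038111e+02]
 [ 0.00000000e+00  0.00000000e+00  0.00000000e+00  1.00000000e+00]] 309.70691628693146 321.47683230080514 197.3421836337218
```

```bash
python3 -m creep '[{"dx":0.014,"dy":-0.004,"grip":-1},{"dx":0.028,"dy":-0.008},{"dx":0.028,"dy":-0.008},{"dx":0.028,"dy":-0.008},{"dx":0.028,"dy":-0.008},{"dx":0.028,"dy":-0.008},{"dx":0.028,"dy":-0.008},{"dx":0.028,"dy":-0.008},{"dx":0.028,"dy":-0.008},{"dx":0.028,"dy":-0.008},{"dx":0.028,"dy":-0.008},{"dx":0.028,"dy":-0.008},{"dx":0.028,"dy":-0.008},{"dx":0.028,"dy":-0.008},{"dx":0.018,"dy":0.0},{"rz":0.043,"dz":0.02},{"rz":0.043,"dz":0.02},{},{}]'
cat >> h.py <<'E'
def wray(w,st,u,v):
    x,y=(u-w['cx']),(v-w['cy']);r=np.hypot(x,y);th=r/w['fx']
    d=np.array([np.sin(th)*x/r,-np.sin(th)*y/r,-np.cos(th)])
    H=np.array(w['hand_eye']);T=R.from_quat(st['tool_rot'])
    return T.apply(H[:3,3])+st['tool_pos'],T.apply(H[:3,:3]@d)
E
python3 - <<'E'
from h import *
import pickle
st=manip.state();w=snapshot('wrist');pickle.dump((st,w),open('w1.pkl','wb'))
save('w1',w['frame'])
print(st['tool_pos'],R.from_quat(st['tool_rot']).as_matrix().round(3),st['t'])
E
```

```text
[ 282.20872441 -557.38170981  230.89028724] [[ 0.892  0.452 -0.   ]
 [ 0.452 -0.892  0.001]
 [-0.    -0.001 -1.   ]] 0.15schema error: expected keys dx, dy, dz, rx, ry, rz, grip
```

View pics/w1.png

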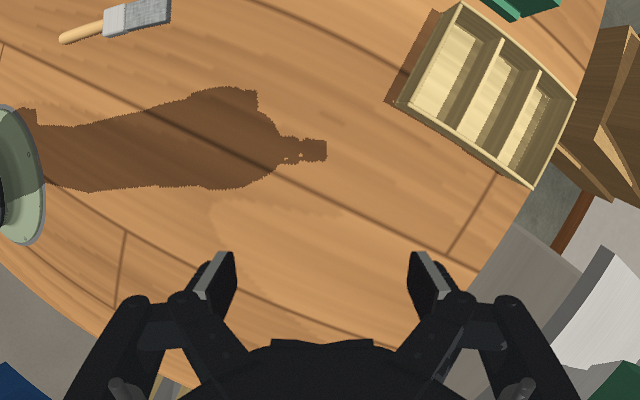

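The move was refused because every row needs all the keys. The wrist picture just shows the start pose: open fingers at (215,275) and (430,275), the divided box at (490,95). I'll retype the rows in full.

```bash
python3 -m creep '[{"dx":0.015,"dy":-0.004,"dz":0,"rx":0,"ry":0,"rz":0,"grip":-1},{"dx":0.035,"dy":-0.01,"dz":0,"rx":0,"ry":0,"rz":0,"grip":-1},{"dx":0.035,"dy":-0.01,"dz":0,"rx":0,"ry":0,"rz":0,"grip":-1},{"dx":0.035,"dy":-0.01,"dz":0,"rx":0,"ry":0,"rz":0,"grip":-1},{"dx":0.035,"dy":-0.01,"dz":0,"rx":0,"ry":0,"rz":0,"grip":-1},{"dx":0.035,"dy":-0.01,"dz":0,"rx":0,"ry":0,"rz":0,"grip":-1},{"dx":0.035,"dy":-0.01,"dz":0,"rx":0,"ry":0,"rz":0,"grip":-1},{"dx":0.035,"dy":-0.01,"dz":0,"rx":0,"ry":0,"rz":0,"grip":-1},{"dx":0.035,"dy":-0.01,"dz":0,"rx":0,"ry":0,"rz":0,"grip":-1},{"dx":0.035,"dy":-0.01,"dz":0,"rx":0,"ry":0,"rz":0,"grip":-1},{"dx":0.035,"dy":-0.01,"dz":0,"rx":0,"ry":0,"rz":0,"grip":-1},{"dx":0.03,"dy":-0.004,"dz":0.0,"rx":0,"ry":0,"rz":0,"grip":-1},{"dx":0,"dy":0,"dz":0.02,"rx":0,"ry":0,"rz":0.043,"grip":-1},{"dx":0,"dy":0,"dz":0.02,"rx":0,"ry":0,"rz":0.043,"grip":-1},{"dx":0,"dy":0,"dz":0,"rx":0,"ry":0,"rz":0,"grip":-1},{"dx":0,"dy":0,"dz":0,"rx":0,"ry":0,"rz":0,"grip":-1}]'
python3 - <<'E'
from h import *
import pickle
st=manip.state();w=snapshot('wrist');pickle.dump((st,w),open('w1.pkl','wb'))
save('w2',w['frame'])
print(st['tool_pos'],R.from_quat(st['tool_rot']).as_matrix().round(3),st['t'])
E
```

```text
t: 1.8
tool_pos: [586.2, -282.2, 191.7]
tool_rot: [0.982, 0.191, -0.0, -0.0]
wrist_force: [0.1, 0.2, 0.6]
width: 1.0
grip_force: 0.0
[ 586.17323364 -282.16189743  191.66958622] [[ 0.927  0.375 -0.   ]
 [ 0.375 -0.927  0.   ]
 [-0.    -0.    -1.   ]] 1.8
```

View pics/w2.png

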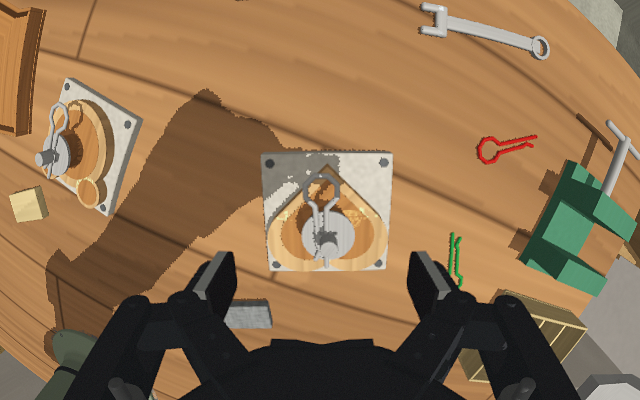

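The wrist view shows the heart jig centred, with the loop centre at ≈(322,190) (sides at ≈304 and ≈340) and the pin top at ≈(327,248). The bear jig is far left at (95,150). Check by rays:

Run:
```python
from h import *
import pickle
a,b=pickle.load(open('s.pkl','rb'));st,w=pickle.load(open('w1.pkl','rb'))
f=w['frame'].astype(int)
g=((f.max(2)-f.min(2))<30)
for v in range(172,240,3): print(v,''.join('#' if x else '.' for x in g[v,290:362]))
def pz(u,v,z):
    o,d=wray(w,st,u,v);return o+d*(z-o[2])/d[2]
for n,(u,v,z) in dict(loop=(322,190,72.5),lef=(304,190,72.5),rig=(340,190,72.5),pintop=(327,248,98)).items():
    p=pz(u,v,z); print(n,p.round(1),'tool offset',R.from_quat(st['tool_rot']).inv().apply(p-st['tool_pos']).round(1))
print(tri(wray(w,st,322,190),ray(b,402.1,187.9)),tri(wray(w,st,322,190),ray(b,402.1,187.9),ray(a,282.7,240.9)))
```

```text
172 ############################...................#########################
175 #########################################.........######################
178 #############################################........###################
181 #######################.................########........################
184 ####################.......................#######.........#############
187 ##################...........................#####............##########
190 ##########..######...........................#####................######
193 #######......#####...........................####....................###
196 ####.........#####...........................#####......................
199 #.............#######.....................#######.......................
202 .................########.............########..........................
205 ....................#######........#########............................
208 ......................######......#######...............................
211 .......................######.#################.........................
214 ..................
[... 485 characters left out ...]
########################.......
235 ............#####################################################.......
238 ............#####################################################.......
loop [ 586.2 -281.1   72.5] tool offset [  0.4  -0.9 119.2]
lef [ 580.2 -266.4   72.5] tool offset [  0.4 -16.8 119.2]
rig [ 592.2 -295.8   72.5] tool offset [  0.4  14.9 119.2]
pintop [ 546.9 -301.6   98. ] tool offset [-43.6   3.3  93.7]
(array([ 586.26044655, -281.41856865,   73.05084701]), [np.float64(0.38422093146363595), np.float64(0.38422093146348546)]) (array([ 587.09354705, -281.10425269,   71.29278888]), [np.float64(1.1927253071767794), np.float64(1.2110467146448942), np.float64(2.176121465157655)])
```

Loop at (586.2, -281.3, 73): height and 32 mm width match the text. Pin and loop suggest a clip yaw nearer 27° than 22°, so I check with the leg tips.

Run:
```python
from h import *
import pickle
a,b=pickle.load(open('s.pkl','rb'));st,w=pickle.load(open('w1.pkl','rb'))
L=np.array([586.2,-281.3])
for uv in [(416.9,215.7),(415.5,216)]:
    p=onz(b,*uv,72.5)[:2]-L;print(np.hypot(*p),np.degrees(np.arctan2(-p[1],-p[0])))
o=np.zeros((596,800,3),np.uint8)
t=cv2.resize(b['frame'][180:222,390:428],None,fx=10,fy=10,interpolation=cv2.INTER_CUBIC)
o[:420,:380]=t
t=cv2.resize(w['frame'][165:280,290:360],None,fx=5,fy=5,interpolation=cv2.INTER_CUBIC)
o[:575,400:750]=t; save('c2',o)
```

```text
76.6774804768938 27.057472409192044
75.81491444037704 24.510433395882405
```

View pics/c2.png

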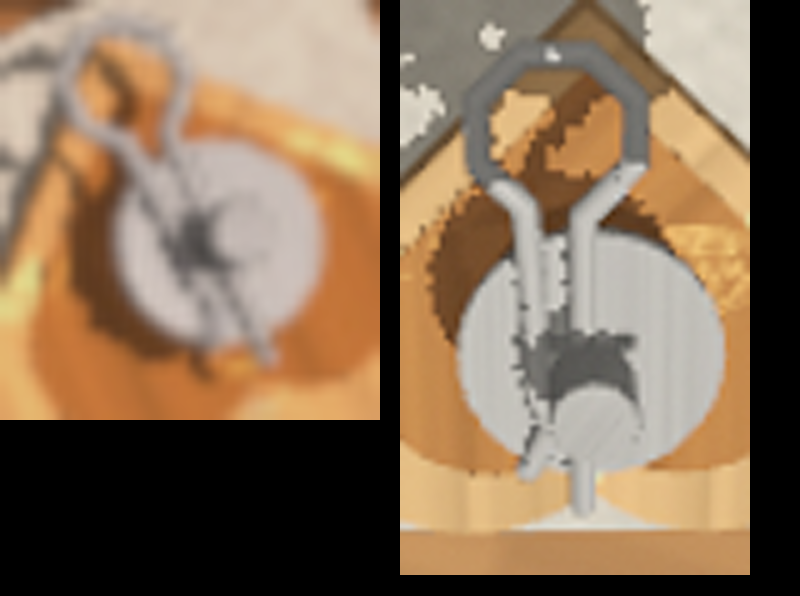

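The crop shows the straight leg, offset about 3-4 mm to the right, running through the pin at wrist ≈(326,209)→(326.6,266). The flats are vertical in the image, so the clip's yaw should be close to the tool's. Quick number:

Run:
```python
from h import *
import pickle
a,b=pickle.load(open('s.pkl','rb'));st,w=pickle.load(open('w1.pkl','rb'))
def pz(u,v,z):
    o,d=wray(w,st,u,v);return (o+d*(z-o[2])/d[2])[:2]
def ang(p,q): return np.degrees(np.arctan2(*(p-q)[::-1])).round(1), np.hypot(*(p-q)).round(1)
print(ang(pz(326,211,72.5),pz(326.6,265,72.5)))
print(ang(pz(304-1+.0,184,72.5),pz(303.5,197,72.5)))
print(ang(onz(b,407.3,195,72.5)[:2],onz(b,416.6,215,72.5)[:2]))
```

```text
(np.float64(23.0), np.float64(56.0))
(np.float64(23.2), np.float64(12.0))
(np.float64(23.5), np.float64(53.5))
```

```bash
python3 -m creep '[{"dx":0,"dy":-0.001,"dz":0.02,"rx":0,"ry":0,"rz":-0.017,"grip":-1},{"dx":0,"dy":0,"dz":0.03,"rx":0,"ry":0,"rz":0,"grip":-1},{"dx":0,"dy":0,"dz":0.03,"rx":0,"ry":0,"rz":0,"grip":-1},{"dx":0,"dy":0,"dz":0.03,"rx":0,"ry":0,"rz":0,"grip":-1},{"dx":0,"dy":0,"dz":0.018,"rx":0,"ry":0,"rz":0,"grip":-1},{"dx":0,"dy":0,"dz":0.005,"rx":0,"ry":0,"rz":0,"grip":-1},{"dx":0,"dy":0,"dz":0,"rx":0,"ry":0,"rz":0,"grip":1},{"dx":0,"dy":0,"dz":0,"rx":0,"ry":0,"rz":0,"grip":1},{"dx":0,"dy":0,"dz":0,"rx":0,"ry":0,"rz":0,"grip":1},{"dx":0,"dy":0,"dz":0,"rx":0,"ry":0,"rz":0,"grip":1},{"dx":0,"dy":0,"dz":0,"rx":0,"ry":0,"rz":0,"grip":1},{"dx":0,"dy":0,"dz":0,"rx":0,"ry":0,"rz":0,"grip":1}]'
```

```text
t: 3.05
tool_pos: [586.1, -282.1, 59.0]
tool_rot: [0.98, 0.199, 0.001, 0.0]
wrist_force: [1.6, -0.5, 5.7]
width: 0.354
grip_force: 59.0
```

```bash
python3 -m creep '[{"dx":0.005,"dy":0,"dz":0,"rx":0,"ry":0,"rz":0,"grip":1},{"dx":0.008,"dy":0,"dz":0,"rx":0,"ry":0,"rz":0,"grip":1},{"dx":0.008,"dy":0,"dz":0,"rx":0,"ry":0,"rz":0,"grip":1},{"dx":0.008,"dy":0,"dz":0,"rx":0,"ry":0,"rz":0,"grip":1},{"dx":0.008,"dy":0,"dz":0,"rx":0,"ry":0,"rz":0,"grip":1},{"dx":0.008,"dy":0,"dz":0,"rx":0,"ry":0,"rz":0,"grip":1},{"dx":0.008,"dy":0,"dz":0,"rx":0,"ry":0,"rz":0,"grip":1},{"dx":0.008,"dy":0,"dz":0,"rx":0,"ry":0,"rz":0,"grip":1},{"dx":0,"dy":0,"dz":0,"rx":0,"ry":0,"rz":0,"grip":1}]'
python3 - <<'E'
from h import *
import pickle
st=manip.state();w=snapshot('wrist');pickle.dump((st,w),open('w3.pkl','wb'))
save('w3',w['frame'],(180,120,460,330),2.8)
E
```

```text
t: 3.95
tool_pos: [642.9, -256.9, 58.1]
tool_rot: [0.98, 0.199, 0.0, -0.0]
wrist_force: [-1.1, -0.9, -0.4]
width: 0.355
grip_force: 59.3
```

View pics/w3.png

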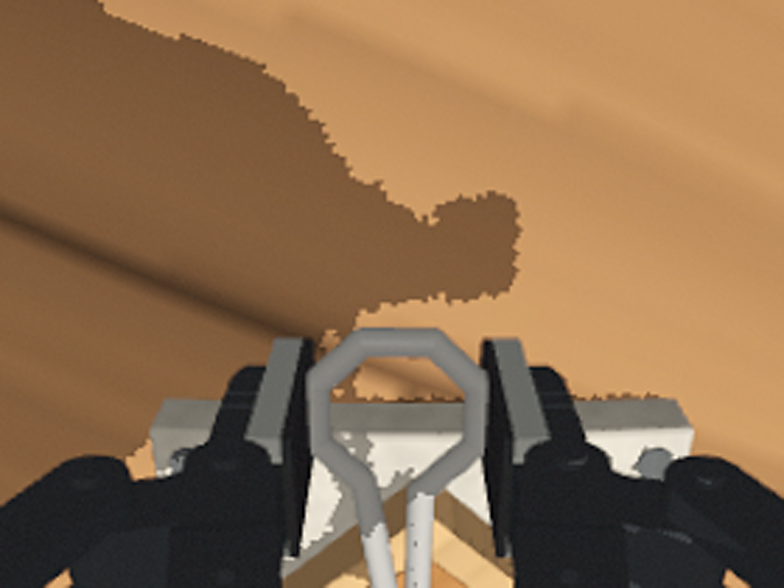

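The crop shows the loop held squarely between the pads at its flats, both legs intact, and the clip 62 mm out with the pin behind. Lift, then carry it to the tray (target loop ≈(594,251), tray yaw 8.6°).

```bash
python3 -m creep '[{"dx":0.003,"dy":0,"dz":-0.016,"rx":0,"ry":0,"rz":0,"grip":1},{"dx":0,"dy":0,"dz":-0.032,"rx":0,"ry":0,"rz":0,"grip":1},{"dx":0,"dy":0,"dz":-0.032,"rx":0,"ry":0,"rz":0,"grip":1},{"dx":0,"dy":0,"dz":-0.032,"rx":0,"ry":0,"rz":0,"grip":1},{"dx":0.005,"dy":-0.016,"dz":0,"rx":0,"ry":0,"rz":0,"grip":1},{"dx":0.01,"dy":-0.032,"dz":0,"rx":0,"ry":0,"rz":0,"grip":1},{"dx":0.01,"dy":-0.032,"dz":0,"rx":0,"ry":0,"rz":0,"grip":1},{"dx":0.01,"dy":-0.032,"dz":0,"rx":0,"ry":0,"rz":0,"grip":1},{"dx":0.01,"dy":-0.032,"dz":0,"rx":0,"ry":0,"rz":0,"grip":1},{"dx":0.01,"dy":-0.032,"dz":0,"rx":0,"ry":0,"rz":0,"grip":1},{"dx":0.01,"dy":-0.032,"dz":0,"rx":0,"ry":0,"rz":0,"grip":1},{"dx":0.01,"dy":-0.032,"dz":0,"rx":0,"ry":0,"rz":0,"grip":1},{"dx":0.01,"dy":-0.032,"dz":0,"rx":0,"ry":0,"rz":0,"grip":1},{"dx":0.01,"dy":-0.032,"dz":0,"rx":0,"ry":0,"rz":0,"grip":1},{"dx":0.01,"dy":-0.032,"dz":0,"rx":0,"ry":0,"rz":0,"grip":1},{"dx":0.01,"dy":-0.032,"dz":0,"rx":0,"ry":0,"rz":0,"grip":1},{"dx":0.01,"dy":-0.032,"dz":0,"rx":0,"ry":0,"rz":0,"grip":1},{"dx":0.01,"dy":-0.032,"dz":0,"rx":0,"ry":0,"rz":0,"grip":1},{"dx":0.01,"dy":-0.032,"dz":0,"rx":0,"ry":0,"rz":0,"grip":1},{"dx":0.005,"dy":-0.016,"dz":0,"rx":0,"ry":0,"rz":0,"grip":1}]'
python3 -m creep '[{"dx":0,"dy":-0.006,"dz":0,"rx":0,"ry":0,"rz":0.084,"grip":1},{"dx":0,"dy":0,"dz":0,"rx":0,"ry":0,"rz":0.084,"grip":1},{"dx":0,"dy":0,"dz":0,"rx":0,"ry":0,"rz":0.083,"grip":1},{"dx":0,"dy":0,"dz":0,"rx":0,"ry":0,"rz":0,"grip":1},{"dx":0,"dy":0,"dz":0,"rx":0,"ry":0,"rz":0,"grip":1}]'
python3 - <<'E'
from h import *
import pickle
st=manip.state();w=snapshot('wrist');pickle.dump((st,w),open('w4.pkl','wb'))
save('w4',w['frame'])
print(st['tool_pos'],R.from_quat(st['tool_rot']).as_matrix().round(3))
E
```

```text
t: 6.0
tool_pos: [594.8, 247.0, 170.9]
tool_rot: [0.98, 0.2, 0.0, -0.001]
wrist_force: [-1.1, 0.3, -0.4]
width: 0.354
grip_force: 59.4
t: 6.5
tool_pos: [593.6, 248.7, 170.6]
tool_rot: [0.997, 0.075, 0.0, 0.0]
wrist_force: [-0.3, -0.5, -0.1]
width: 0.354
grip_force: 59.3
[593.59670336 248.73667467 170.59425273] [[ 0.989  0.15   0.   ]
 [ 0.15  -0.989 -0.   ]
 [ 0.     0.    -1.   ]]
```

View pics/w4.png

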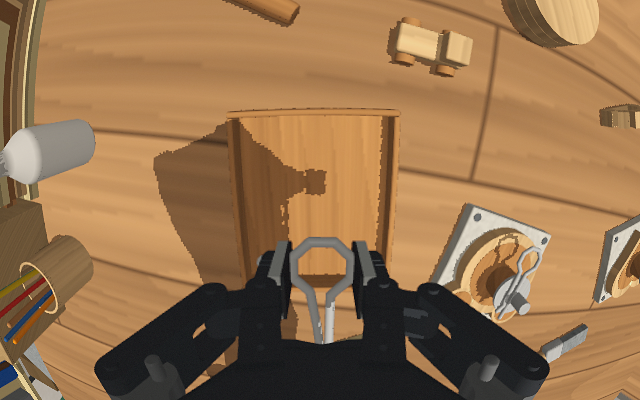

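The tray is under the gripper: rim corners at ≈(229,112) and (400,112), near wall at row ≈280. The clip is held level, and the bear's clip is still in its pin at (520,270). Cast rays to check:

Run:
```python
from h import *
import pickle
st,w=pickle.load(open('w4.pkl','rb'))
def pz(u,v,z):
    o,d=wray(w,st,u,v);p=o+d*(z-o[2])/d[2];return p.round(1),R.from_quat(st['tool_rot']).inv().apply(p-st['tool_pos']).round(1)
print(pz(229,110,35),pz(400,110,35),pz(305,277,35),pz(323,264,184))
```

```text
(array([651.8, 344.3,  35. ]), array([ 71.8, -85.8, 135.6])) (array([674.5, 190.3,  35. ]), array([ 71.2,  69.9, 135.6])) (array([492. , 252.1,  35. ]), array([-99.9, -18.6, 135.6])) (array([595.3, 249.4, 184. ]), array([  1.8,  -0.4, -13.4]))
```

```bash
python3 -m creep '[{"dx":0.006,"dy":-0.007,"dz":0.01,"rx":0,"ry":0,"rz":0,"grip":1},{"dx":0,"dy":0,"dz":0.03,"rx":0,"ry":0,"rz":0,"grip":1},{"dx":0,"dy":0,"dz":0.03,"rx":0,"ry":0,"rz":0,"grip":1},{"dx":0,"dy":0,"dz":0.03,"rx":0,"ry":0,"rz":0,"grip":1},{"dx":0,"dy":0,"dz":0.025,"rx":0,"ry":0,"rz":0,"grip":1},{"dx":0,"dy":0,"dz":0.015,"rx":0,"ry":0,"rz":0,"grip":1},{"dx":0,"dy":0,"dz":0.01,"rx":0,"ry":0,"rz":0,"grip":1},{"dx":0,"dy":0,"dz":0.005,"rx":0,"ry":0,"rz":0,"grip":1},{"dx":0,"dy":0,"dz":0.005,"rx":0,"ry":0,"rz":0,"grip":1},{"dx":0,"dy":0,"dz":0.002,"rx":0,"ry":0,"rz":0,"grip":1},{"dx":0,"dy":0,"dz":0,"rx":0,"ry":0,"rz":0,"grip":1}]'
```

```text
t: 7.65
tool_pos: [598.7, 257.1, 8.7]
tool_rot: [0.997, 0.074, 0.0, -0.0]
wrist_force: [-0.8, -0.3, -0.7]
width: 0.358
grip_force: 59.4
```

```bash
python3 -m creep '[{"dx":0,"dy":0,"dz":0.001,"rx":0,"ry":0,"rz":0,"grip":1},{"dx":0,"dy":0,"dz":0.001,"rx":0,"ry":0,"rz":0,"grip":1},{"dx":0,"dy":0,"dz":0,"rx":0,"ry":0,"rz":0,"grip":1}]'
```

```text
t: 7.95
tool_pos: [598.5, 257.0, 6.4]
tool_rot: [0.997, 0.074, 0.0, -0.0]
wrist_force: [0.5, -0.1, 0.1]
width: 0.354
grip_force: 59.4
```

```bash
python3 -m creep '[{"dx":0,"dy":0,"dz":0,"rx":0,"ry":0,"rz":0,"grip":-0.3},{"dx":0,"dy":0,"dz":0,"rx":0,"ry":0,"rz":0,"grip":-0.3},{"dx":0,"dy":0,"dz":0,"rx":0,"ry":0,"rz":0,"grip":-0.3},{"dx":0,"dy":0,"dz":0,"rx":0,"ry":0,"rz":0,"grip":-0.3},{"dx":0,"dy":0,"dz":-0.01,"rx":0,"ry":0,"rz":0,"grip":-0.3},{"dx":0,"dy":0,"dz":-0.02,"rx":0,"ry":0,"rz":0,"grip":-0.3},{"dx":0,"dy":0,"dz":-0.03,"rx":0,"ry":0,"rz":0,"grip":-0.3},{"dx":0,"dy":0,"dz":-0.03,"rx":0,"ry":0,"rz":0,"grip":-0.3},{"dx":0,"dy":0,"dz":-0.03,"rx":0,"ry":0,"rz":0,"grip":-0.3},{"dx":-0.015,"dy":0,"dz":-0.03,"rx":0,"ry":0,"rz":0,"grip":-0.3},{"dx":-0.025,"dy":0,"dz":-0.02,"rx":0,"ry":0,"rz":0,"grip":-0.3},{"dx":-0.02,"dy":0,"dz":0,"rx":0,"ry":0,"rz":0,"grip":-0.3},{"dx":0,"dy":0,"dz":0,"rx":0,"ry":0,"rz":0,"grip":-0.3}]'
python3 - <<'E'
from h import *
w=snapshot('wrist');save('w5',w['frame'])
E
```

```text
t: 9.25
tool_pos: [537.5, 248.1, 178.0]
tool_rot: [0.997, 0.075, 0.0, -0.0]
wrist_force: [-0.0, 0.6, -0.1]
width: 0.655
grip_force: 0.0
```

View pics/w5.png

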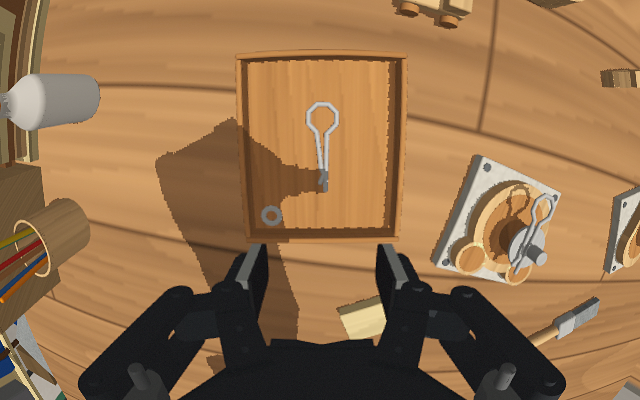

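The clip lies flat on the tray floor, loop at (322,117) and legs ending at (323,190). The washer is in its corner at (271,215), and the bear's clip is still in its pin at (530,235). The gripper is empty and clear, so I hand the job in.

```bash
python3 -c "
from bench import manip
print(manip.sign_off())"
```

```text
the job is handed in; nothing more can be done
None
```

The heart's clip is out of its pin and lying flat in the tray, the bear's clip is still in its pin, and the job was handed in at about 9.3 s.

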